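# Dip the touch-up brush in the dye pot

## Task

At the block-printing table, take the round-handled touch-up brush out of its rack, dip its bristles upright into the straight-sided steel pot so that the whole length of the bristles is below the rim for about a second, then hang the brush back in the rack hole it came from and let go. Do not shove, tip or press hard on the pot, and leave the stirring paddle in its hole.

Things in the scene. Friction and masses are not known exactly. Their poses are not given: they have to be found in the camera images.
- brush: Wooden brush, 170 mm long, hanging upright in a rack hole, 60 to 130 g. Origin: bristle tip (lowest point, on the axis), z up towards the handle. Heights above the tip: bristles 0-25 mm (16 mm across), ferrule to 47 (17 across), neck to 82 (14 across), round collar 82-88 (64 across) that rests on the rack board, round handle 88-170 (20 across): grip this from above, any direction.
- pot: Straight-sided open steel pot, 90 mm across outside, 84 inside, 70 mm high, floor 5 mm thick, empty, loose, 0.35 kg. Origin: centre of its underside, z up. Two other steel vessels change places with it and are not wanted: a low flared bowl (120 mm across, 40 high) and a narrow tall canister (60 across, 105 high).
- rack: Fixed wooden rack: board 90 mm (x) by 260 mm (y), top 100 mm above the table, 12 mm thick, on two end panels and an 8 mm base board. Two round through holes, 44 mm across, at y = +65 and -65 mm (x = 0) in its frame: brush in one, paddle in the other. Origin: centre of its underside, z up; turned about z.
- paddle: Wooden stirring paddle hanging in the other rack hole by an equal 64 mm collar; told from the brush by its flat handle (44 by 10 mm, standing 45 mm above the collar, top 151 mm above the table) and flat blade. Origin: lower end of its blade, z up. Leave it.
Mind the look-alikes: they are no part of the job. Leave any blue look-alike of the pot alone. Leave any turquoise look-alike of the brush alone.

How it is judged:
By the outcome, as a careful person would: the job done as asked, in the order asked, and still so for the second after the job is handed in, with the robot touching nothing.
It also fails if it takes over 48 s, if anything falls off the work surface, if the arm or the gripper's body presses on something with over 40 N, if the wrist force passes 120 N, or if a joint passes its speed limit or range.

## Robot

A 6-joint arm with a two-finger parallel gripper is mounted at the origin on the work surface. World frame = base frame: x ahead of the robot, y to its left, z up, the work surface at z = 0. Lengths are in m, angles in rad, forces in N, time in s.
With the tool pointing down it reaches from about 0.35 to 0.775 m from the base axis. Payload 5.5 kg.
Tool frame: the origin (TCP) lies between the finger pads; the fingertips stand 17 mm ahead of it and the grasp point (between the pads) lies 2 mm behind it (nose_length is the distance from the TCP to the fingertips, in m); z points along the fingers, y is the direction in which the jaws open and shut (so a half turn about z gives the same grasp; the last joint's range is limited). The gripper opens to 85 mm and grips with 20 to 120 N. Pads are 22 mm wide; open, the fingers measure 114 mm over their backs; the gripper's body (76 mm by 85 mm) begins 54 mm behind the grasp point. The pads swing forward as they close: fully open they stand 13 mm farther back than shut.
Start: joints at [1.036, 0.313, 0.046, 1.304, 0, 1.431], TCP at [0.221, 0.531, 0.248] pointing down, gripper open.
Joint ranges: [-2.76, 2.76], [-0.86, 1.69], [-1.03, 1.26], [-2.2, 2.34], [-1.47, 1.5], [-3.14, 3.14]. Speed limits (rad/s): [2.57, 2.57, 3.14, 3.14, 3.14, 3.14].

## Interface

Orientations are given as [roll, pitch, yaw] about the fixed x, y, z axes, in that order (R = Rz(yaw) Ry(pitch) Rx(roll)).
In Python, from workcell import state, snapshot, get_calibration, finish_job, nose_length gives the robot as it stands.
- The arm moves only by the shell command python3 -m jog 'ROWS' [FORCE]. ROWS is JSON, a list of rows, each an object with "fingers": the opening, from 0 (shut) to 1 (fully open); "xyz": the shift along the tool's x, y, z in cm, a list of three; "turn": the turn about the tool's z in degrees. A call has 1 to 5 rows; each row is the pose to reach, as a shift and turn from the pose measured when the call began, along the tool's axes at that moment; what a row does not reach only later rows make up. A row lasts 1/8 s, in which the tool goes at most 62.5 mm and 10.7 degrees, less where a joint would pass 70% of its speed; a pose out of reach is approached as far as the arm can. A call with a gripper value outside its range is refused whole. The fingers move at their own pace and stop on an object; FORCE is the grip in N (left out, the last holds). Time passes only in rows, so rows that repeat a pose let the fingers close. It gives the time, the measured TCP pose, the force and the opening at its end, in the units of the state.
- state(): the state, without advancing time (a new reading comes with each control period).
- snapshot(name): name is "scene" or "top" or "wrist"; returns (picture, depth): 400x640x3 uint8, red, green, blue; 400x640 float32, m along the optical axis (not along the pixel's ray), 0 where there is no reading.
- get_calibration(name): a dict with "fx", "fy", "cx", "cy" (pixels), "k1" (the pictures are not rectified: a ray, as slopes to the right and down, at radius r is drawn at 1 + k1 r^2 times it, then the intrinsics apply), "camera_from_world" (4x4, takes a point from world to camera coordinates); the wrist camera has in their place "tool_from_camera" (4x4, takes a point from camera to tool coordinates, whose origin is the TCP and whose axes are the flange's). Camera axes: x right, y down, z forward; pixel columns grow to the right and rows downward; lengths in m; the calibration is good to about 2 mm. A picture is of the moment at which its call begins: read the wrist's pose just before it. get_calibration takes no time and is no camera call.
- finish_job(): hands the job in, once; it reports no verdict.
The state is a dict: "clock": time; "qpos": joint angles; "dq": joint speeds; "tau": joint torques, N m; "tcp_pos": TCP position; "tool_rot": TCP orientation; "contact_force": force on the tool from outside, world axes, zero at the start; "wrist_torque": the same for the moment, N m; "gripper_width": finger opening in m.
Only numpy, scipy, OpenCV 4.12 (cv2) and the standard library are available. Lean on these libraries where they do the work, as an engineer would, in place of code of your own. Each camera call takes 0.05 s, during which the arm holds its last target.

## Working session

There is one attempt and no reset: what is moved stays moved. The work goes in short steps, Python scripts to look and compute and a shell command to move; the robot and the scene stay as the last step left them, time stands still between calls to the robot, and variables do not carry over. Pictures are saved under pics/ and viewed, and the job is handed in when it is done.

```bash
mkdir -p pics; ls
cat > h.py <<'E'
import numpy as np, cv2
from workcell import state, snapshot, get_calibration, finish_job, nose_length
from scipy.spatial.transform import Rotation as R
def save(n,im): cv2.imwrite('pics/'+n+'.png',im[:,:,::-1])
def ray(cal,u,v):
    K=np.array([[cal['fx'],0,cal['cx']],[0,cal['fy'],cal['cy']],[0,0,1.]])
    p=cv2.undistortPoints(np.array([[[u,v]]],float),K,np.array([cal['k1'],0,0,0.]))[0,0]
    return np.array([p[0],p[1],1.])
def cam(name):
    cal=get_calibration(name)
    if name=='wrist':
        s=state(); T=np.eye(4); T[:3,:3]=R.from_euler('xyz',s['tool_rot']).as_matrix(); T[:3,3]=s['tcp_pos']
        return cal, T@np.array(cal['tool_from_camera'])
    return cal, np.linalg.inv(np.array(cal['camera_from_world']))
def onplane(name,u,v,z,W=None):
    cal,W0=cam(name); W=W0 if W is None else W
    d=W[:3,:3]@ray(cal,u,v); o=W[:3,3]
    return o+d*(z-o[2])/d[2]
def pt(name,u,v,depth):
    cal,W=cam(name); return W[:3,:3]@(ray(cal,u,v)*depth)+W[:3,3]
E
python3 - <<'E'
from h import *
s=state();print(s); print(nose_length if not callable(nose_length) else nose_length())
for n in ('scene','top'):
    im,d=snapshot(n); save(n+'0',im); np.save('pics/%s0.npy'%n,d); np.save('pics/%s0i.npy'%n,im)
    print(n,cam(n)[1].round(3))
E
```

```text
pics
{'clock': 0.0, 'qpos': array([ 1.03641005e+00,  3.13976189e-01,  4.49696324e-02,  1.30361798e+00,
       -3.00230676e-05,  1.43121901e+00]), 'dq': array([ 2.11037912e-04, -9.86074358e-04, -9.88902749e-05, -5.43232420e-04,
        1.03251900e-04, -1.28313215e-03]), 'tau': array([-2.69364682e-04, -4.80629897e+01,  2.98532510e+01,  1.94321066e-02,
       -1.10445735e-04, -5.81575918e-06]), 'tcp_pos': array([0.22091411, 0.53033416, 0.24741881]), 'tool_rot': array([-3.13977805e+00, -2.24617416e-04,  2.74678352e+00]), 'contact_force': array([-0.39395035, -0.00546133, -0.01564464]), 'wrist_torque': array([ 0.00196982, -0.01323991, -0.01075654]), 'gripper_width': 0.08541267917677031}
0.017
scene [[-0.671  0.435 -0.601  1.054]
 [ 0.741  0.407 -0.534  0.492]
 [ 0.012 -0.804 -0.595  0.571]
 [ 0.     0.     0.     1.   ]]
top [[ 0.051 -0.978  0.201  0.33 ]
 [-0.999 -0.05   0.01   0.034]
 [ 0.    -0.202 -0.979  0.917]
 [ 0.     0.     0.     1.   ]]
```

View pics/scene0.png

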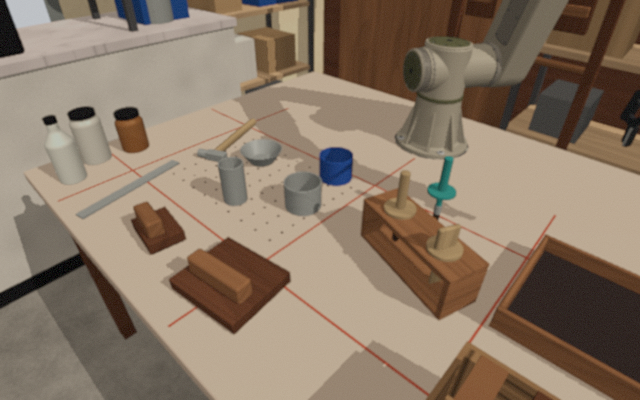

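View pics/top0.png

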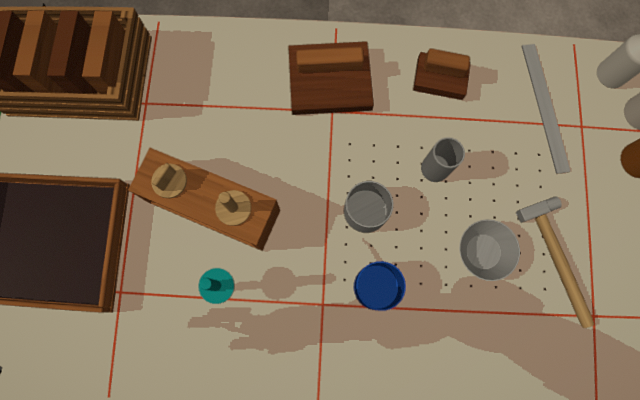

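Candidates for the brush: the round light-wood handle at top (233,207), the flat-handled paddle at (168,180), and the turquoise look-alike at (216,286). Candidates for the pot: grey straight-sided at (368,206), blue look-alike at (380,287), canister at (443,158), and flared bowl at (490,250). I choose (233,207) and (368,206), and will check both in a close crop.

Run:
```python
from h import *
im=np.load('pics/top0i.npy'); d=np.load('pics/top0.npy')
a=cv2.resize(im[130:280,130:280],None,fx=4,fy=4,interpolation=cv2.INTER_CUBIC)[:, :]
save('crop_rack',a)
im2=np.load('pics/scene0i.npy'); save('crop_scene',cv2.resize(im2[130:320,270:500],None,fx=3.4,fy=3.0))
# point clouds
cal,W=cam('top')
K=np.array([[cal['fx'],0,cal['cx']],[0,cal['fy'],cal['cy']],[0,0,1.]])
vv,uu=np.mgrid[0:400,0:640]
p=cv2.undistortPoints(np.stack([uu.ravel(),vv.ravel()],1).astype(float)[:,None],K,np.array([cal['k1'],0,0,0.]))[:,0]
P=np.c_[p,np.ones(len(p))]*d.ravel()[:,None]
P=(P@W[:3,:3].T+W[:3,3]).reshape(400,640,3); P[d==0]=np.nan
np.save('pics/P.npy',P)
print('table z',np.nanmedian(P[330:380,400:500,2]))
def rep(n,u0,u1,v0,v1,z0,z1):
    Q=P[v0:v1,u0:u1].reshape(-1,3); m=(Q[:,2]>z0)&(Q[:,2]<z1)
    pix=np.c_[uu[v0:v1,u0:u1].ravel(),vv[v0:v1,u0:u1].ravel()][m]
    print(n,m.sum(),Q[m].mean(0).round(4),Q[m].min(0).round(4),Q[m].max(0).round(4), pix.mean(0).round(1)); return Q[m],pix
rep('brush hi',205,260,180,235,.15,.25)
for n,box in (('collar b',(205,260,180,235)),('collar p',(145,195,155,205))):
    Q,px=rep(n,*box,.103,.110)
    c,r=cv2.minEnclosingCircle(Q[:,:2].astype(np.float32)); print(c,r)
rep('paddle hi',145,195,155,205,.12,.25)
Q,px=rep('pot rim',330,405,170,245,.062,.08)
c,r=cv2.minEnclosingCircle(Q[:,:2].astype(np.float32)); print('pot',c,r)
rep('turq',195,240,260,310,.03,.3)
for n,b in(('blue',(350,410,258,315)),('canister',(415,470,130,190)),('bowl',(455,525,215,285))):
    Q,px=rep(n,*b,.025,.3); print(cv2.minEnclosingCircle(Q[:,:2].astype(np.float32)))
Q,px=rep('board',125,285,145,255,.09,.1025)
print(cv2.minAreaRect(Q[:,:2].astype(np.float32)))
```

```text
table z 0.0009584974993110951
brush hi 183 [0.4892 0.1884 0.1801] [0.4815 0.1807 0.1504] [0.5011 0.1998 0.1914] [226.4 199.5]
collar b 823 [0.4884 0.189  0.1064] [0.4441 0.1431 0.103 ] [0.5422 0.2461 0.1099] [233.8 209.1]
(0.4950644075870514, 0.19386401772499084) 0.06334085017442703
collar p 686 [0.5321 0.3087 0.1064] [0.4923 0.2654 0.103 ] [0.5839 0.3614 0.11  ] [170.9 182.3]
(0.5382435321807861, 0.31527969241142273) 0.056743063032627106
paddle hi 307 [0.5339 0.3111 0.1427] [0.5149 0.2991 0.1202] [0.5556 0.3267 0.1553] [163.3 175.9]
pot rim 313 [ 0.5194 -0.0561  0.0694] [ 0.4739 -0.0993  0.0621] [ 0.5632 -0.0108  0.0747] [369.  203.5]
pot (0.5189118981361389, -0.05569624900817871) 0.04541470482945442
turq 1026 [0.3519 0.2091 0.1028] [0.3214 0.1802 0.0828] [0.3834 0.2447 0.1734] [216.  285.5]
blue 573 [ 0.3703 -0.088   0.0583] [ 0.3245 -0.1259  0.0251] [ 0.413  -0.0363  0.0745] [383.3 285. ]
((0.36797797679901123, -0.08124614506959915), 0.045259762555360794)
canister 1081 [ 0.6161 -0.1967  0.0724] [ 0.5856 -0.2264  0.0251] [ 0.6454 -0.1672  0.1091] [443.8 157.5]
((0.6159704923629761, -0.19608546793460846), 0.03043130226433277)
bowl 1166 [ 0.4509 -0.3041  0.0347] [ 0.389  -0.3708  0.025 ] [ 0.5215 -0.233   0.045 ] [493.7 248.5]
((0.4657365083694458, -0.30943652987480164), 0.08276785910129547)
board 4307 [0.5111 0.248  0.1005] [0.4275 0.1159 0.0901] [0.5991 0.3894 0.1025] [203.7 196.1]
((0.513966977596283, 0.25308549404144287), (0.2607552409172058, 0.09125849604606628), 70.07012176513672)
```

View pics/crop_rack.png

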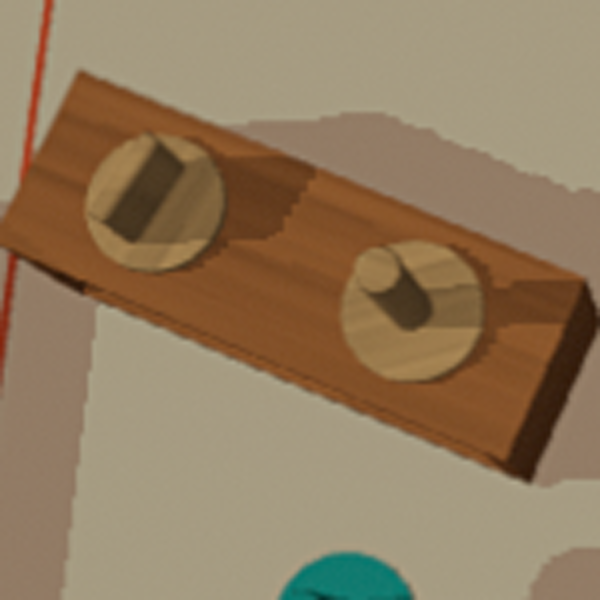

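View pics/crop_scene.png

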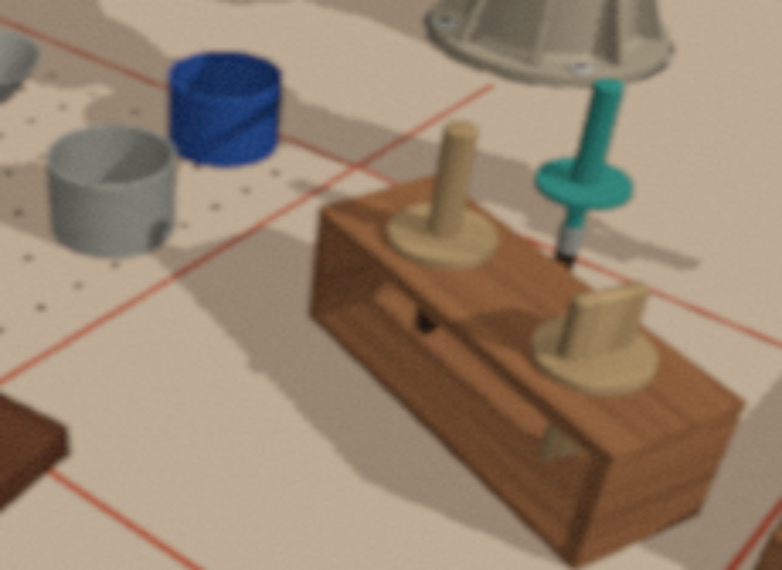

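Run:
```python
from h import *
for n,z,u,v in(('collar',.106,232.75,207.5),('htop',.188,224.75,197.5),('pcollar',.106,130+155/4,130+202/4)): print(n,onplane('top',u,v,z).round(4))
for n in('top','scene'):
    im=np.load(f'pics/{n}0i.npy'); hsv=cv2.cvtColor(im,cv2.COLOR_RGB2HSV)
    boxes={'top':((200,175,62,62),(142,152,58,58)),'scene':((375,165,50,60),(420,215,50,55))}[n]
    for b in boxes:
        x,y,w,h=b; s=hsv[y:y+h,x:x+w]; print(n,b,'hsv samples',s[h//2,::8].tolist())
P=np.load('pics/P.npy')
# collar by depth in height 0.1045..0.109 & light colour in top
im=np.load('pics/top0i.npy');hsv=cv2.cvtColor(im,cv2.COLOR_RGB2HSV)
for b in ((200,175,62,62),(142,152,58,58)):
    x,y,w,h=b
    m=((hsv[y:y+h,x:x+w,1]<120)&(P[y:y+h,x:x+w,2]>.096)).astype(np.uint8)
    m=cv2.morphologyEx(m,cv2.MORPH_OPEN,np.ones((3,3)))
    c=max(cv2.findContours(m,cv2.RETR_EXTERNAL,cv2.CHAIN_APPROX_NONE)[0],key=cv2.contourArea)
    hull=cv2.convexHull(c); pts=np.array([onplane('top',px+x,py+y,.106)[:2] for px,py in c[:,0]],np.float32)
    print(cv2.contourArea(c),cv2.minEnclosingCircle(pts),cv2.fitEllipse(pts))
# pot rim via mask grey at z .07
Q=P[170:245,330:405].reshape(-1,3);Q=Q[(Q[:,2]>.064)&(Q[:,2]<.08)][:,:2].astype(np.float32);print(cv2.fitEllipse(Q))
```

```text
collar [0.4912 0.1913 0.106 ]
htop [0.4908 0.1898 0.188 ]
pcollar [0.5353 0.313  0.106 ]
top (200, 175, 62, 62) hsv samples [[14, 178, 126], [13, 178, 133], [18, 130, 145], [17, 138, 118], [18, 143, 73], [17, 136, 126], [18, 134, 124], [14, 187, 105]]
top (142, 152, 58, 58) hsv samples [[14, 179, 131], [13, 178, 130], [17, 136, 109], [18, 145, 67], [17, 135, 115], [17, 131, 128], [13, 183, 102], [13, 178, 99]]
scene (375, 165, 50, 60) hsv samples [[14, 98, 158], [13, 146, 136], [13, 146, 140], [18, 117, 107], [16, 97, 140], [14, 64, 151], [15, 63, 149]]
scene (420, 215, 50, 55) hsv samples [[13, 144, 101], [17, 111, 129], [18, 116, 90], [18, 108, 149], [18, 108, 139], [14, 131, 150], [17, 54, 188]]Traceback (most recent call last):
  File "<stdin>", line 15, in <module>
ValueError: max() iterable argument is empty
```

```bash
python3 -m jog '[{"fingers":1,"xyz":[-5,-2.8,0],"turn":0},{"fingers":1,"xyz":[-10,-5.5,0],"turn":0},{"fingers":1,"xyz":[-15,-8.3,0],"turn":0},{"fingers":1,"xyz":[-20,-11,0],"turn":0},{"fingers":1,"xyz":[-24,-13.3,0],"turn":0}]' 60
python3 - <<'E'
from h import *
s=state();Rm=R.from_euler('xyz',s['tool_rot']).as_matrix()
print(s['clock'],(Rm.T@(np.array([.491,.1905,.248])-s['tcp_pos'])*100).round(2))
E
```

```text
clock: 0.72
tcp_pos: [0.3922, 0.3135, 0.2473]
tool_rot: [-3.14, -0.0, 2.746]
contact_force: [0.2, -0.6, 0.3]
gripper_width: 0.0852
0.725 [-13.85  -7.54  -0.06]
```

```bash
python3 -m jog '[{"fingers":1,"xyz":[-5,-2.7,0],"turn":0},{"fingers":1,"xyz":[-10,-5.4,0],"turn":0},{"fingers":1,"xyz":[-13,-7,0],"turn":0},{"fingers":1,"xyz":[-13.9,-7.5,0],"turn":0},{"fingers":1,"xyz":[-13.9,-7.5,0],"turn":0}]'
python3 - <<'E'
from h import *
s=state();print(s['tcp_pos'],s['tool_rot'])
c,W=cam('wrist'); print(W.round(3), c['fx'],c['cx'],c['cy'])
im,d=snapshot('wrist'); save('w1',im); np.save('pics/w1.npy',d)
im,d=snapshot('scene'); save('s1',im)
for z in(.106,.188):
    q=np.linalg.inv(W)@np.array([.491,.1905,z,1]); print(z,c['fx']*q[0]/q[2]+c['cx'],c['fy']*q[1]/q[2]+c['cy'])
E
```

```text
clock: 1.35
tcp_pos: [0.4913, 0.1906, 0.247]
tool_rot: [-3.139, -0.002, 2.745]
contact_force: [0.5, -0.2, 0.2]
gripper_width: 0.0855
[0.49132855 0.19055692 0.24701693] [-3.13916395e+00 -1.58646958e-03  2.74497880e+00]
[[ 0.386  0.888  0.251  0.428]
 [ 0.922 -0.371 -0.108  0.217]
 [-0.003  0.273 -0.962  0.373]
 [ 0.     0.     0.     1.   ]] 299.19737094277525 322.58784458060313 199.6583975324465
0.106 323.16561524052565 192.11801241831813
0.188 323.0464827730439 223.12354048906036
```

View pics/w1.png

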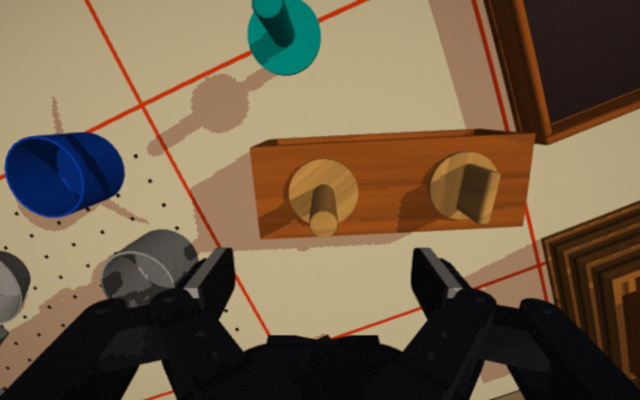

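View pics/s1.png

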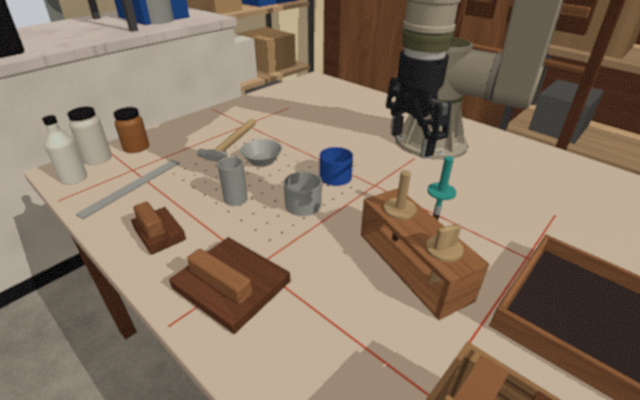

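Wrist view: the round handle's collar is at (323,192) and its top at (323,224), where prediction put them. The paddle is to the right at (465,187). A quick check in the scene view before I go down.

Run:
```python
from h import *
c,W=cam('scene')
def pr(p):
    q=np.linalg.inv(W)@np.r_[p,1];q=q[:3]/q[2];r2=q[0]**2+q[1]**2;f=1+c['k1']*r2
    return (c['fx']*q[0]*f+c['cx']).round(1),(c['fy']*q[1]*f+c['cy']).round(1)
s=state();Rm=R.from_euler('xyz',s['tool_rot']).as_matrix()
print('htop',pr([.491,.1905,.188]))
for y in(-.045,.045): print('tip',pr(s['tcp_pos']+Rm@[0,y,.004]))
print(s['tcp_pos'])
im=cv2.imread('pics/s1.png'); cv2.imwrite('pics/s1c.png',cv2.resize(im[60:260,350:520],None,fx=3,fy=3,interpolation=cv2.INTER_CUBIC))
```

```text
htop (np.float64(404.9), np.float64(171.4))
tip (np.float64(395.5), np.float64(134.7))
tip (np.float64(424.9), np.float64(156.8))
[0.49072332 0.19150867 0.24729653]
```

View pics/s1c.png

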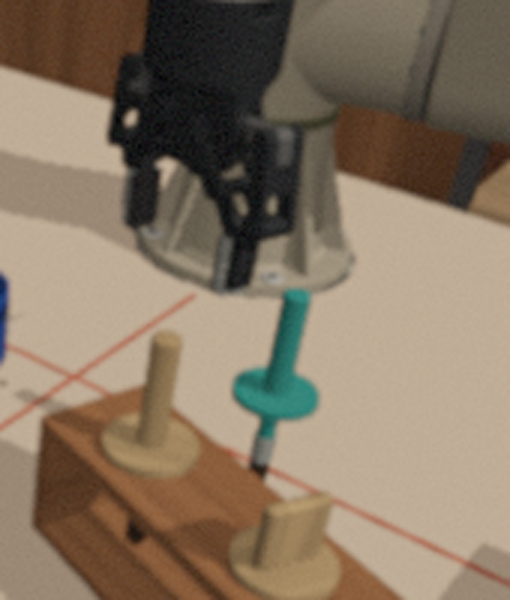

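Tips at about (396,134) and (428,155) match the prediction. Descending.

```bash
python3 -m jog '[{"fingers":1,"xyz":[0,0,3],"turn":0},{"fingers":1,"xyz":[0,0,6],"turn":0},{"fingers":1,"xyz":[0,0,8.5],"turn":0},{"fingers":1,"xyz":[0,0,9.7],"turn":0},{"fingers":1,"xyz":[0,0,9.7],"turn":0}]' 60 && python3 -m jog '[{"fingers":0,"xyz":[0,0,0],"turn":0},{"fingers":0,"xyz":[0,0,0],"turn":0},{"fingers":0,"xyz":[0,0,0],"turn":0},{"fingers":0,"xyz":[0,0,0],"turn":0},{"fingers":0,"xyz":[0,0,0],"turn":0}]' 60
```

```text
clock: 2.08
tcp_pos: [0.4896, 0.192, 0.1499]
tool_rot: [-3.139, -0.003, 2.748]
contact_force: [-0.3, -0.5, -0.3]
gripper_width: 0.0853
clock: 2.7
tcp_pos: [0.4899, 0.192, 0.1504]
tool_rot: [-3.139, -0.002, 2.748]
contact_force: [0.1, -1.5, 3.2]
gripper_width: 0.0186
```

```bash
python3 -m jog '[{"fingers":0,"xyz":[0,0,-1.5],"turn":0},{"fingers":0,"xyz":[0,0,-4],"turn":0},{"fingers":0,"xyz":[0,0,-7],"turn":0},{"fingers":0,"xyz":[0,0,-10],"turn":0},{"fingers":0,"xyz":[0,0,-10],"turn":0}]' 60
python3 - <<'E'
from h import *
s=state();print(s['tcp_pos'],s['contact_force'],s['wrist_torque'])
im,d=snapshot('wrist'); save('w2',im)
im,d=snapshot('scene'); save('s2',cv2.resize(im[60:280,250:520],None,fx=2.6,fy=2.6))
E
```

```text
clock: 3.32
tcp_pos: [0.4917, 0.1925, 0.2535]
tool_rot: [3.141, 0.003, 2.748]
contact_force: [-0.3, -0.5, -0.6]
gripper_width: 0.0185
[0.491683   0.19250743 0.25352365] [-0.27569881 -0.50708313 -0.58085728] [-0.0408505  -0.02192956  0.00940869]
```

View pics/w2.png

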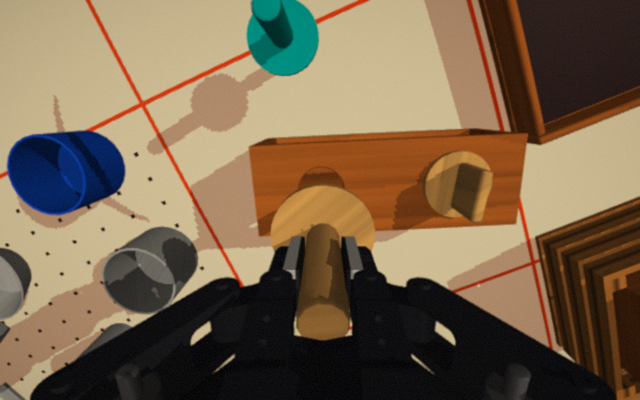

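View pics/s2.png

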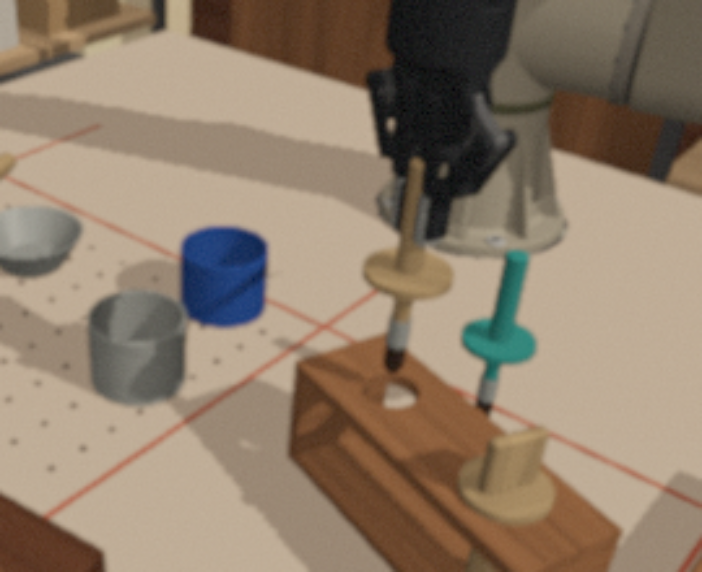

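```bash
cat >> h.py <<'E'
def pr(name,p):
    c,W=cam(name)
    q=np.linalg.inv(W)@np.r_[p,1];q=q[:3]/q[2];f=1+c['k1']*(q[0]**2+q[1]**2)
    return np.array([c['fx']*q[0]*f+c['cx'],c['fy']*q[1]*f+c['cy']]).round(1)
E
python3 - <<'E'
from h import *
s=state();t=s['tcp_pos'];Rm=R.from_euler('xyz',s['tool_rot']).as_matrix()
for h,n in((0,'tip'),(.025,'bristle top'),(.047,'ferr top'),(.085,'collar'),(.17,'top')):
    p=t+np.array([0,0,h-.132]); print(n,p.round(3),((pr('scene',p)-[250,60])*2.6).round(0),pr('wrist',p))
print((Rm.T@(np.array([.519,-.0557,t[2]])-t)*100).round(2))
E
```

```text
tip [0.49  0.192 0.119] [393. 368.] [323.3 194.9]
bristle top [0.49  0.192 0.144] [397. 341.] [323.3 202.8]
ferr top [0.49  0.192 0.166] [401. 316.] [323.3 211.3]
collar [0.49  0.192 0.204] [408. 271.] [323.3 230.3]
top [0.49  0.192 0.289] [425. 161.] [323.2 320.8]
[-12.16 -21.79   0.03]
```

```bash
python3 -m jog '[{"fingers":0,"xyz":[-1,-2,0],"turn":0},{"fingers":0,"xyz":[-3,-5,0],"turn":0},{"fingers":0,"xyz":[-5,-9,0],"turn":0},{"fingers":0,"xyz":[-7.3,-13,0],"turn":0},{"fingers":0,"xyz":[-9,-16.5,0],"turn":0}]' 60
python3 - <<'E'
from h import *
s=state();t=s['tcp_pos'];Rm=R.from_euler('xyz',s['tool_rot']).as_matrix()
print((Rm.T@(np.array([.519,-.0557,.25])-t)*100).round(2))
E
```

```text
clock: 4.05
tcp_pos: [0.5094, 0.0038, 0.2492]
tool_rot: [-3.139, -0.004, 2.748]
contact_force: [0.9, -0.2, -0.1]
gripper_width: 0.0188
[-3.17 -5.12 -0.08]
```

```bash
python3 -m jog '[{"fingers":0,"xyz":[-1.8,-3,0],"turn":0},{"fingers":0,"xyz":[-2.8,-4.5,0],"turn":0},{"fingers":0,"xyz":[-3.2,-5.1,0],"turn":0},{"fingers":0,"xyz":[-3.2,-5.1,0],"turn":0}]' 60
python3 - <<'E'
from h import *
s=state();t=s['tcp_pos'];print(t,s['wrist_torque'])
for h,n in((0,'tip'),(.085,'collar'),(.17,'top')):
    p=t+np.array([0,0,h-.132]); print(n,p.round(3),pr('scene',p),pr('top',p))
print('pot rim',pr('scene',[.519,-.0557,.07]),pr('top',[.519,-.0557,.07]))
im,d=snapshot('scene'); save('s3',cv2.resize(im[60:260,200:430],None,fx=3,fy=3))
im,d=snapshot('top'); save('t3',cv2.resize(im[100:300,280:480],None,fx=3,fy=3))
E
```

```text
clock: 4.55
tcp_pos: [0.5192, -0.0552, 0.2488]
tool_rot: [-3.139, -0.005, 2.748]
contact_force: [-0.6, 0.1, -0.8]
gripper_width: 0.0184
[ 0.51919415 -0.05523263  0.24884154] [-0.03517975  0.04178818 -0.00721965]
tip [ 0.519 -0.055  0.117] [301.9 163.6] [371.6 197.8]
collar [ 0.519 -0.055  0.202] [301.1 129.4] [377.9 185.9]
top [ 0.519 -0.055  0.287] [300.1  91. ] [385.7 170.9]
pot rim [302.3 180.8] [368.9 203.5]
```

View pics/s3.png

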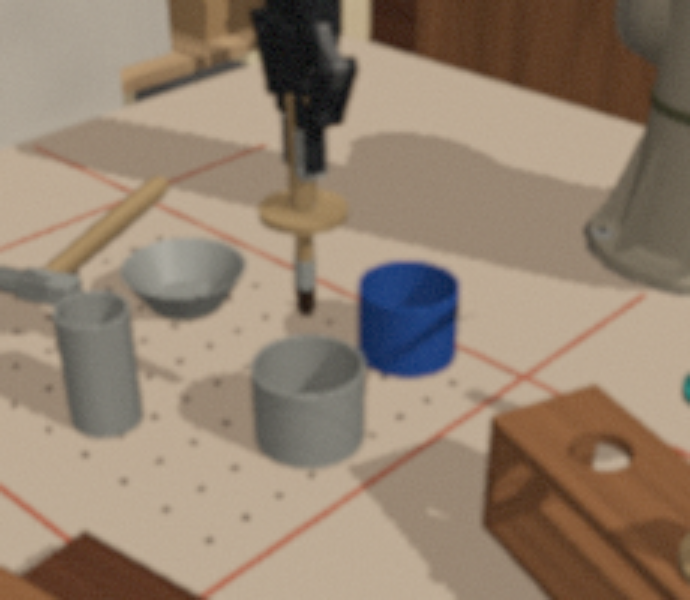

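View pics/t3.png

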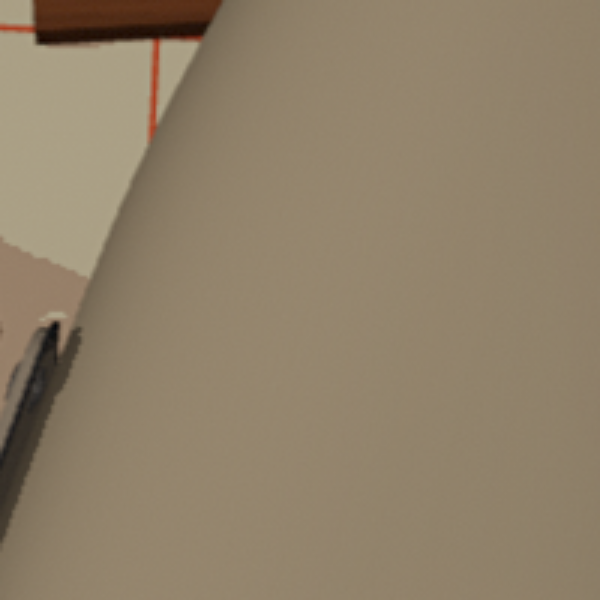

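Scene view: the tip is at about (302,164), above the rim centre at (302,182), as predicted. The arm hides the top view. Dipping.

```bash
python3 -m jog '[{"fingers":0,"xyz":[0,0,1.5],"turn":0},{"fingers":0,"xyz":[0,0,3.5],"turn":0},{"fingers":0,"xyz":[0,0,5.5],"turn":0},{"fingers":0,"xyz":[0,0,7],"turn":0},{"fingers":0,"xyz":[0,0,7],"turn":0}]' 60
python3 - <<'E'
from h import *
t=state()['tcp_pos'];print(t, state()['contact_force'],'go',(t[2]-.152)*100)
E
```

```text
clock: 5.28
tcp_pos: [0.5177, -0.054, 0.1776]
tool_rot: [-3.139, -0.007, 2.75]
contact_force: [-0.3, 0.1, -0.4]
gripper_width: 0.0186
[ 0.51769818 -0.05401622  0.17758196] [-0.31329444  0.13006737 -0.39272645] go 2.5581964316653187
```

```bash
python3 -m jog '[{"fingers":0,"xyz":[0,0,1],"turn":0},{"fingers":0,"xyz":[0,0,2],"turn":0},{"fingers":0,"xyz":[0,0,2.6],"turn":0},{"fingers":0,"xyz":[0,0,2.6],"turn":0},{"fingers":0,"xyz":[0,0,2.6],"turn":0}]' 60 && python3 -m jog '[{"fingers":0,"xyz":[0,0,0],"turn":0},{"fingers":0,"xyz":[0,0,0],"turn":0},{"fingers":0,"xyz":[0,0,0],"turn":0},{"fingers":0,"xyz":[0,0,0],"turn":0},{"fingers":0,"xyz":[0,0,0],"turn":0}]'
python3 - <<'E'
from h import *
s=state();t=s['tcp_pos']
print('collar',pr('scene',t+[0,0,.085-.132]),'rim',pr('scene',[.519,-.0557,.07]))
im,d=snapshot('scene'); save('s4',cv2.resize(im[100:250,220:380],None,fx=4,fy=4))
im,d=snapshot('wrist'); save('w4',im)
E
```

```text
clock: 5.9
tcp_pos: [0.5177, -0.0541, 0.1518]
tool_rot: [-3.139, -0.007, 2.75]
contact_force: [0.4, 0.3, -0.4]
gripper_width: 0.0184
clock: 6.52
tcp_pos: [0.5177, -0.0541, 0.1518]
tool_rot: [-3.139, -0.007, 2.75]
contact_force: [1.0, -0.9, 0.3]
gripper_width: 0.0184
collar [302.9 168.1] rim [302.3 180.8]
```

View pics/s4.png

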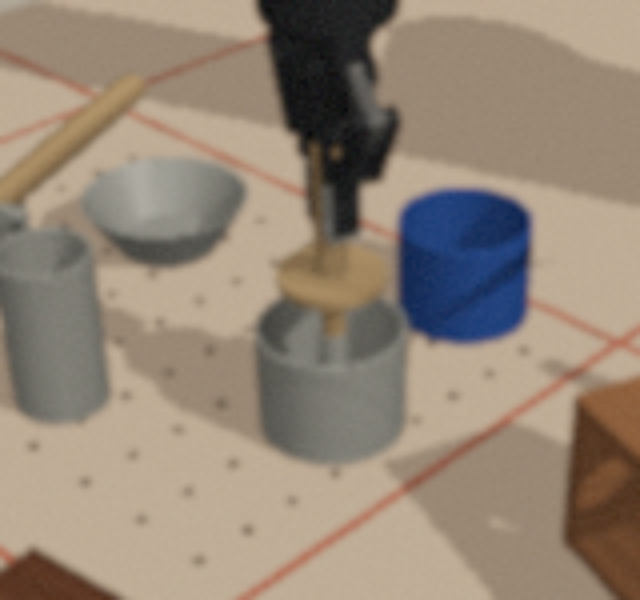

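View pics/w4.png

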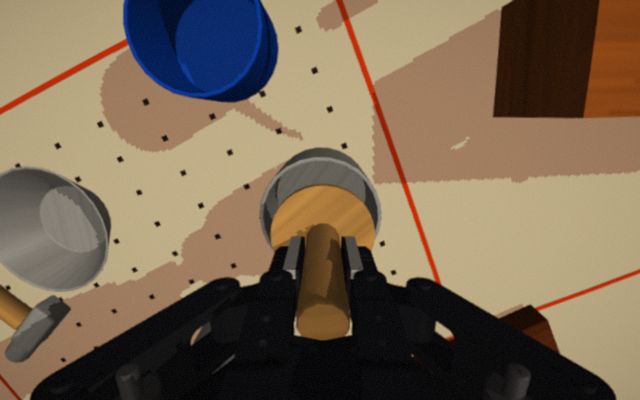

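The collar at crop (333,277) sits above the rim, the ferrule disappears inside, and the brush is centred in the wrist view. A short extra hold, then lift.

```bash
python3 -m jog '[{"fingers":0,"xyz":[0,0,0],"turn":0},{"fingers":0,"xyz":[0,0,-1],"turn":0},{"fingers":0,"xyz":[0,0,-3],"turn":0},{"fingers":0,"xyz":[0,0,-6],"turn":0},{"fingers":0,"xyz":[0,0,-9],"turn":0}]' 60
python3 - <<'E'
from h import *
s=state();t=s['tcp_pos'];Rm=R.from_euler('xyz',s['tool_rot']).as_matrix()
print((Rm.T@(np.array([.491,.191,.253])-t)*100).round(2))
E
```

```text
clock: 7.25
tcp_pos: [0.5183, -0.0541, 0.2433]
tool_rot: [-3.139, -0.007, 2.75]
contact_force: [0.4, -0.4, -0.8]
gripper_width: 0.0187
[11.9  21.6  -0.95]
```

```bash
python3 -m jog '[{"fingers":0,"xyz":[1,2,-1],"turn":0},{"fingers":0,"xyz":[3,5,-1],"turn":0},{"fingers":0,"xyz":[5,9,-1],"turn":0},{"fingers":0,"xyz":[7.2,13,-1],"turn":0},{"fingers":0,"xyz":[9,16.3,-1],"turn":0}]' 60
python3 - <<'E'
from h import *
s=state();t=s['tcp_pos'];Rm=R.from_euler('xyz',s['tool_rot']).as_matrix()
print((Rm.T@(np.array([.491,.191,.253])-t)*100).round(2))
E
```

```text
clock: 7.88
tcp_pos: [0.4973, 0.1325, 0.2544]
tool_rot: [-3.139, -0.006, 2.75]
contact_force: [0.4, -0.2, -0.8]
gripper_width: 0.0185
[2.81 5.17 0.14]
```

```bash
python3 -m jog '[{"fingers":0,"xyz":[1.3,2.5,0],"turn":0},{"fingers":0,"xyz":[2.2,4.2,0],"turn":0},{"fingers":0,"xyz":[2.8,5.2,0],"turn":0},{"fingers":0,"xyz":[2.8,5.2,0],"turn":0}]' 60
python3 - <<'E'
from h import *
s=state();t=s['tcp_pos']
hole=np.array([.4918,.192,.1])
print(t,'hole',pr('scene',hole),pr('wrist',hole),'tip',pr('scene',t-[0,0,.132]))
im,d=snapshot('scene'); save('s5',cv2.resize(im[110:290,330:500],None,fx=3.3,fy=3.3))
im,d=snapshot('wrist'); save('w5',im)
E
```

```text
clock: 8.38
tcp_pos: [0.4913, 0.1914, 0.2545]
tool_rot: [-3.139, -0.006, 2.751]
contact_force: [-0.2, 0.8, -1.3]
gripper_width: 0.0186
[0.49125725 0.19143506 0.25445967] hole [399.5 209.3] [324.1 189.9] tip [400.8 200. ]
```

View pics/s5.png

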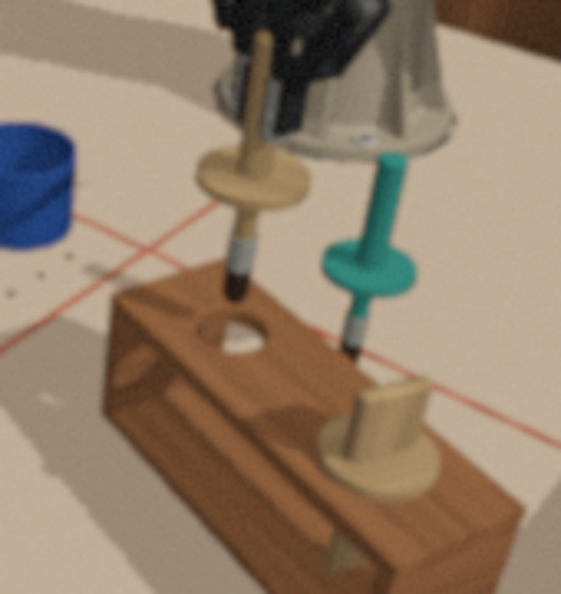

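View pics/w5.png

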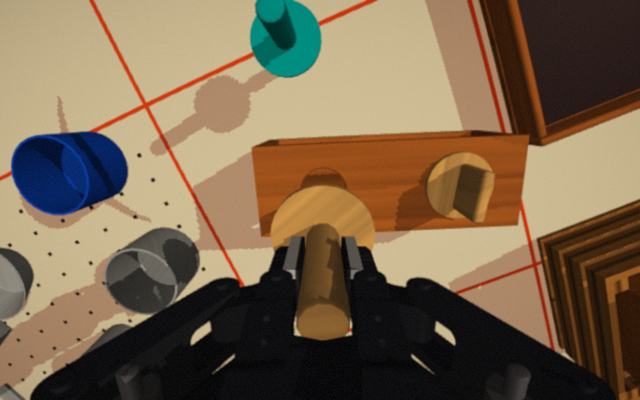

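The hole is at (400.6,211) and the tip at (401,201). Both match prediction, so I'm lowering.

```bash
python3 -m jog '[{"fingers":0,"xyz":[0,0,1.5],"turn":0},{"fingers":0,"xyz":[0,0,3.5],"turn":0},{"fingers":0,"xyz":[0,0,6],"turn":0},{"fingers":0,"xyz":[0,0,8],"turn":0},{"fingers":0,"xyz":[0,0,8.5],"turn":0}]' 60
```

```text
clock: 9.1
tcp_pos: [0.4895, 0.1897, 0.1671]
tool_rot: [-3.137, -0.009, 2.748]
contact_force: [0.2, -0.6, -0.4]
gripper_width: 0.0187
```

```bash
python3 -m jog '[{"fingers":0,"xyz":[0,0,0.7],"turn":0},{"fingers":0,"xyz":[0,0,1.3],"turn":0},{"fingers":0,"xyz":[0,0,1.6],"turn":0},{"fingers":0,"xyz":[0,0,1.6],"turn":0}]' 60
```

```text
clock: 9.6
tcp_pos: [0.4895, 0.1896, 0.1512]
tool_rot: [-3.137, -0.009, 2.748]
contact_force: [-0.5, -1.0, -0.3]
gripper_width: 0.0186
```

```bash
python3 -m jog '[{"fingers":0,"xyz":[0,0,0.1],"turn":0},{"fingers":0.15,"xyz":[0,0,0.1],"turn":0},{"fingers":0.4,"xyz":[0,0,0.1],"turn":0},{"fingers":1,"xyz":[0,0,0.1],"turn":0},{"fingers":1,"xyz":[0,0,0.1],"turn":0}]' && python3 -m jog '[{"fingers":1,"xyz":[0,0,0],"turn":0},{"fingers":1,"xyz":[0,0,-1.5],"turn":0},{"fingers":1,"xyz":[0,0,-4],"turn":0},{"fingers":1,"xyz":[0,0,-8],"turn":0},{"fingers":1,"xyz":[0,0,-12],"turn":0}]'
python3 - <<'E'
from h import *
im,d=snapshot('scene'); save('s6',cv2.resize(im[60:320,200:500],None,fx=2.3,fy=2.3))
im,d=snapshot('wrist'); save('w6',im)
print(pr('wrist',[.491,.191,.106]),pr('wrist',[.491,.191,.188]),state()['gripper_width'])
E
```

```text
clock: 10.22
tcp_pos: [0.4895, 0.1896, 0.1503]
tool_rot: [-3.137, -0.009, 2.748]
contact_force: [0.4, -0.6, 1.1]
gripper_width: 0.0691
clock: 10.85
tcp_pos: [0.4906, 0.1898, 0.2725]
tool_rot: [-3.137, -0.008, 2.748]
contact_force: [-0.4, -0.4, -0.8]
gripper_width: 0.0856
[322.8 183.2] [322.8 207.3] 0.08569333377156446
```

View pics/s6.png

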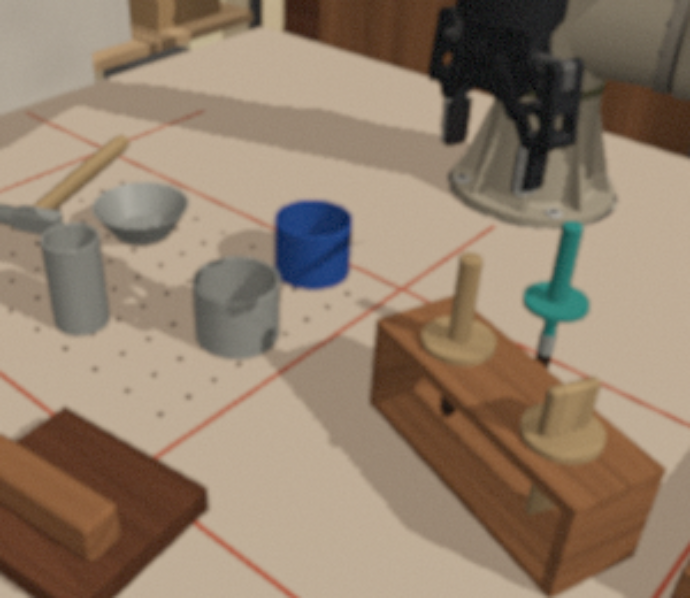

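View pics/w6.png

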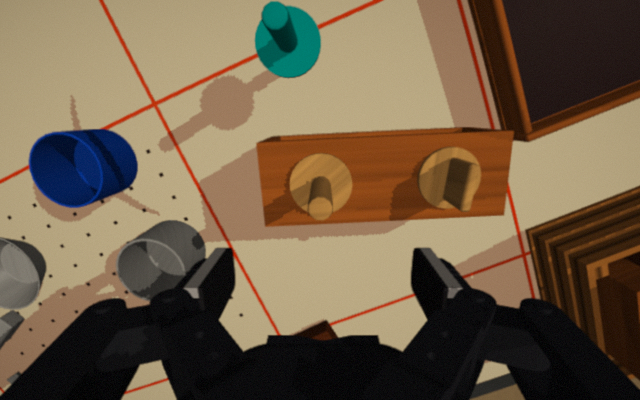

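The brush hangs upright in its own hole: wrist view has the collar at (322,184) and the top at (321,208), against a predicted (323,183) and (323,207). The paddle and pot are where they were, and the gripper is clear.

```bash
python3 -m jog '[{"fingers":1,"xyz":[0,0,0],"turn":0},{"fingers":1,"xyz":[0,0,0],"turn":0}]'; python3 -c "
from h import *
finish_job();print(state()['clock'])"
```

```text
clock: 11.2
tcp_pos: [0.4928, 0.1903, 0.2761]
tool_rot: [3.141, -0.001, 2.748]
contact_force: [-0.3, -0.5, 0.3]
gripper_width: 0.0852
the job is handed in; nothing more can be done
the job is handed in; nothing more can be done
```

I took the round-handled brush from its rack hole and dipped it upright in the grey straight-sided pot. I then hung it back in the same hole, let go, and handed the job in at about 11 s.

- **Dip:** by the arm's pose, the tip was about 20 mm above the table and the top of the bristles about 25 mm below the rim, held for a little over a second. The bristles were hidden inside the pot, so that depth comes from the measured tool pose, not a direct view.
- **Forces:** every reading was sensor noise apart from 3.2 N as the fingers closed. None of the readings around the dip suggested contact with the pot.
- **Last pictures:** the scene and wrist views show the brush upright in its own hole, within 1–2 pixels of where I predicted it. The pot stands upright in place, the paddle is still in its hole, both look-alikes look untouched, and the open gripper is about 10 cm above where it let go.
- **Checks that failed or disagreed:** during the dip the arm blocked the top camera, so I checked that alignment with the scene and wrist cameras only. One colour-mask check of the collar found nothing, so I relied on the depth and ray measurements, which agreed to within about 2 mm. The brush handle read 18.6 mm between the fingers, against the 20 mm given.

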